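# Lock the loose foot of a levelling table

### The job

The levelling table on the desk stands on three adjusting screws; two of their jam nuts are locked, with the lever lying over its dark home line, and one has been left backed off. Find the loose one and swing its lever clockwise (seen from above) until the nut is fully home, its lever pointing along its own home line like the other two. Do not let the adjusting screw turn with it, leave the two locked nuts as they are, and let go.

Things in the scene. Friction and masses are not known exactly. Their poses are not given: they have to be found in the camera images.
- pin_a (a point): Centre (half-way up the free part) of the upright round steel pin at the end of the LOOSE jam nut's lever, the one to move. The pin is 12 mm in diameter; its top is 16 mm above this point, and the lever's flat top with a low collar ends 17 mm below it. The pin stands 50 mm from the screw's axis and can be pinched from above by its sides (it may turn in the fingers, so the hand need not turn) or pushed sideways.
- screw_a_head (a point): Centre of the top face of the loose nut's adjusting screw: a knurled steel head 26 mm in diameter and 12 mm high, above the nut, with a slot line across its top. Its vertical axis is the axis about which nut and lever turn; this point is 5 mm above pin_a's height. A steel spring clip on the side away from the lever's sweep holds the head. The head top is 38 mm above the table's plate, whose top is 42 mm above the desk.
- nut_a (a joint): Turn of the loose jam nut on its screw (rad), growing clockwise seen from above: 0 fully backed off, 1.40 jammed fully home, where the lever lies in line with the dark line on the plate that runs from 62 to 82 mm from the axis. It starts between 0.05 and 0.5. It turns freely (about 2 N at the pin) and stays where it is left; at 1.40 it jams hard on the screw, and pushing on with about 12 N at the pin then drags the screw round.
- screw_a (a joint): Turn of the loose nut's adjusting screw (rad), clockwise positive, 0 at the start: the setting, which must be kept. Held by friction of its spring clip, about 0.6 N m.
- nut_b (a joint): Turn of one of the two locked jam nuts, same make, already home at 1.40; leave alone. The three feet stand in a triangle: two screws 140 mm apart along the near edge, the third 110 mm farther from the robot, midway between them; the levers of locked nuts point away from the robot. Which foot is the loose one varies.
- nut_c (a joint): Turn of the other locked jam nut, already home at 1.40; leave alone.
Not all that is in view belongs to the job. Leave any red look-alike of the part that bears nut_b alone.

How it is judged (in metres and radians):
At the end, for the whole second after the job is handed in: The loose nut is home to within 0.18 rad (10 degrees) of jammed and at rest, its adjusting screw is within 0.2 rad (11 degrees) of its starting setting, and the other two nuts are still home within 0.18 rad (value of joint each of nut_a, nut_b, nut_c above 1.22 rad and value of joint screw_a between -0.2 and 0.2 rad and velocity of joint nut_a between -0.05 and 0.05 rad/s); the robot touches nothing.
It fails at once if the adjusting screw of the loose nut is turned by more than 0.25 rad (value of joint screw_a above 0.25 rad or value of joint screw_a below -0.25 rad).
It fails at once if a locked nut is loosened by more than 0.18 rad (value of joint any of nut_b, nut_c below 1.22 rad).
It also fails if it takes over 40 s, if anything falls off the work surface, if the arm or the gripper's body presses on something with over 40 N, if the wrist force passes 120 N, or if a joint passes its speed limit or range.

### The arm

A 7-joint arm with a two-finger parallel gripper is mounted at the origin on a cart in front of the work surface, level with it; the furniture and walls round the work are solid. World frame = base frame: x ahead of the robot, y to its left, z up, the work surface at z = 0. Lengths are in m, angles in degrees, forces in N, time in s.
With the tool pointing down it reaches from about 0.425 to 0.825 m from the base axis. Payload 3.6 kg.
Tool frame: the origin (TCP) lies between the finger pads; the fingertips stand 19 mm ahead of it and the grasp point (between the pads) is the TCP; x points along the fingers, z is the direction in which the jaws open and shut, and the axes are right-handed (so a half turn about x gives the same grasp; the last joint's range is limited). The gripper opens to 93 mm and grips with 3 to 60 N. Pads are 15 mm wide; open, the fingers measure 128 mm over their backs; the gripper's body (75 mm by 188 mm) begins 65 mm behind the grasp point.
Start: joints at [68.726, 35.231, -0.722, 81.555, 0.464, 63.22, -2.315], TCP at [0.22, -0.612, 0.238] pointing down, gripper open.
Joint ranges: [-178.69, 178.69], [-17.37, 117.87], [-77.05, 75.6], [15.02, 138.74], [-78.02, 258.01], [0.78, 113.62], [-162.83, 162.83]. Speed limits (degrees/s): [159.86, 159.86, 180, 180, 180, 180, 180].

### API

Orientations are given as a 3x3 rotation matrix whose columns are the frame's x, y, z axes.
In Python, from rig import readout, cams, close_job gives the robot as it stands.
- The arm moves only by the tool drive_tool, never from a script. Its argument "commands" is a list of rows, each a list of 7 numbers: the shift along the world's x, y, z in mm, then the turn, a rotation vector about the world's x, y, z in degrees, then the finger opening in mm, from 0 to 93. A call has 1 to 20 rows; each row is the pose to reach, as a shift and turn from the pose measured when the call began; what a row does not reach only later rows make up. A row lasts 1/8 s, in which the tool goes at most 62.5 mm and 10.7 degrees, less where a joint would pass 70% of its speed; a pose out of reach is approached as far as the arm can. A call with a gripper value outside its range is refused whole. The fingers move at their own pace and stop on an object; "newtons" is the grip in N (left out, the last holds). Time passes only in rows, so rows that repeat a pose let the fingers close. It gives the time, the measured TCP pose, the force and the opening at its end, in the units of the state.
- readout.get_obs(): the state, without advancing time (a new reading comes with each control period).
- cams.capture(name): name is "side" or "top" or "wrist"; returns a dict with "img" (384x512x3 uint8, red, green, blue), "fx", "fy", "cx", "cy" (pixels), "k1" (the pictures are not rectified: a ray, as slopes to the right and down, at radius r is drawn at 1 + k1 r^2 times it, then the intrinsics apply), "rvec" (rotation vector, rad) and "tvec" (3), from world to camera coordinates, as OpenCV has them. Camera axes: x right, y down, z forward; pixel columns grow to the right and rows downward; lengths in m; the calibration is good to about 2 mm. A picture is of the moment at which its call begins. There is no depth.
- close_job(): hands the job in, once; it reports no verdict.
The state is a dict: "clock": time; "joint_pos": joint angles; "joint_velocities": joint speeds; "tau": joint torques, N m; "ee_pos": TCP position; "orientation": TCP orientation; "wrist_force": force on the tool from outside, world axes, zero at the start; "wrist_torque": the same for the moment, N m; "grip_width": finger opening in m.
Only numpy, scipy, OpenCV 4.12 (cv2) and the standard library are available. Lean on these libraries where they do the work, as an engineer would, in place of code of your own. Each camera call takes 0.05 s, during which the arm holds its last target. There are 200 camera calls.

## Working session

There is one attempt and no reset: what is moved stays moved. The work goes in short steps, Python scripts to look and compute and a tool call to move; the robot and the scene stay as the last step left them, time stands still between calls to the robot, and variables do not carry over. Pictures are saved under pics/ and viewed, about 8 in all and at most 12, crops included, and the job is handed in when it is done.

Besides the shell and the picture viewer there is one more tool, called after "Emit:" as a command line: name --pt "numbers of a row" for each row, then --argument value for the rest. drive_tool: Moves the arm, as the interface text tells. Its arguments: {"type":"object","properties":{"commands":{"type":"array","items":{"type":"array","items":{"type":"number"}}},"newtons":{"type":"number"}},"required":["commands"]}

```bash
mkdir -p pics
cat > h.py <<'E'
import numpy as np, cv2
from rig import readout, cams
def cap(n,f):
    c=cams.capture(n); cv2.imwrite(f'pics/{f}.png',c['img'][:,:,::-1]); np.save(f'pics/{f}.npy',{k:v for k,v in c.items()},allow_pickle=True); return c
def load(f): return np.load(f'pics/{f}.npy',allow_pickle=True).item()
def KD(c): return np.array([[c['fx'],0,c['cx']],[0,c['fy'],c['cy']],[0,0,1.]]),np.array([c['k1'],0,0,0,0.])
def onplane(c,uv,z):
    K,D=KD(c); p=cv2.undistortPoints(np.array([[uv]],float),K,D)[0,0]
    R=cv2.Rodrigues(np.array(c['rvec'],float))[0]; t=np.array(c['tvec'],float).ravel()
    o=-R.T@t; d=R.T@np.array([p[0],p[1],1]); return o+d*(z-o[2])/d[2]
def proj(c,P):
    K,D=KD(c); return cv2.projectPoints(np.array(P,float).reshape(-1,1,3),np.array(c['rvec'],float),np.array(c['tvec'],float),K,D)[0][:,0]
def crop(c,f,u0,u1,v0,v1,s): cv2.imwrite(f'pics/{f}.png',cv2.resize(c['img'][v0:v1,u0:u1,::-1],None,fx=s,fy=s,interpolation=cv2.INTER_CUBIC))
E
python3 - <<'E'
from h import *
a=cap('top','top1');b=cap('side','side1')
cv2.imwrite('pics/both.png',cv2.resize(np.hstack([a['img'],b['img']])[:,:,::-1],(800,300),interpolation=cv2.INTER_AREA))
o=readout.get_obs();print(o['clock'],o['ee_pos'],o['orientation'],o['wrist_force'])
for c in(a,b):print(c['fx'],c['k1'],c['rvec'],c['tvec'])
E
```

```text
0.1 [ 0.21948276 -0.61111837  0.23660324] [[-8.54628152e-04  9.41104549e-01  3.38114622e-01]
 [ 2.12311263e-03  3.38115691e-01 -9.41102158e-01]
 [-9.99997381e-01 -8.64369725e-05 -2.28703414e-03]] [0.08148482 0.39019792 0.53658831]
443.740780483627 -0.17406062928863306 [ 2.09140077 -2.13991349  0.16622533] [0.17897103 0.59551588 1.08078411]
397.6944332148222 -0.08618966017390803 [ 0.64195166 -2.40562966  1.47639824] [0.62075322 0.13539398 1.02632127]
```

View pics/both.png

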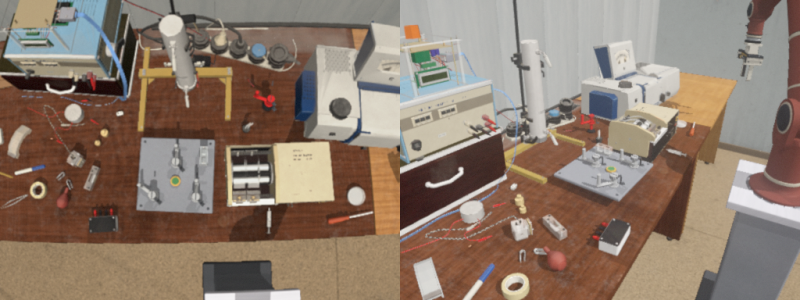

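The top view shows the grey levelling table around full-resolution pixel (224,224). There is a red look-alike near (338,125), off the table. The left-near foot's lever seems to point sideways, so I'll enlarge it.

Run:
```python
from h import *
a=load('top1'); crop(a,'c1',170,280,170,280,5.4)
```

```text
(no output)
```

View pics/c1.png

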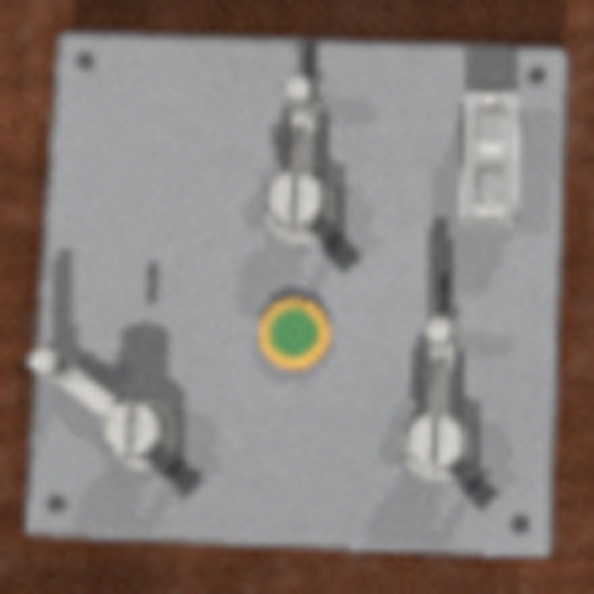

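The three candidates in the crop are the far foot (head 295,198), the near-right foot (434,442) and the near-left foot (132,428). The far and near-right levers lie along their home lines. The near-left lever points up-left, with its pin at (42,360), while its home line is at (152,280). So near-left is the loose one.

Run:
```python
from h import *
a=load('top1'); f=lambda u,v,z:onplane(a,(170+u/5.4-.5,170+v/5.4-.5),z)
H=f(132,428,.08);P=f(43,359,.091);L1=f(153,263,.042);L2=f(151,301,.042)
H2=f(434,442,.08);H3=f(295,198,.08)
P2=f(438,328,.091);P3=f(298,88,.091)
for n,x in zip('H P L1 L2 H2 H3 P2 P3'.split(),(H,P,L1,L2,H2,H3,P2,P3)):print(n,x.round(4))
print([np.linalg.norm((p-h)[:2]) for p,h in((P,H),(P2,H2),(P3,H3))],np.linalg.norm(H2-H))
ang=lambda d:np.degrees(np.arctan2(d[1],d[0]))
print([ang(d) for d in(P-H,L1-H,P2-H2,P3-H3)])
# check in side view
b=load('side1');q=proj(b,[H,P]);print(q)
u,v=q.mean(0).astype(int);im=b['img'].copy()
crop(b,'c2',u-50,u+70,v-50,v+40,6)
print((q-[u-50,v-50]+.5)*6)
```

```text
H [0.4754 0.3203 0.08  ]
P [0.5069 0.3597 0.091 ]
L1 [0.5572 0.3164 0.042 ]
L2 [0.5388 0.3174 0.042 ]
H2 [0.4663 0.1815 0.08  ]
H3 [0.5807 0.2441 0.08  ]
P2 [0.5173 0.1783 0.091 ]
P3 [0.6305 0.2412 0.091 ]
[np.float64(0.05045523194470484), np.float64(0.051107884523983044), np.float64(0.04989845556100088)] 0.13903198184688612
[np.float64(51.396318285465966), np.float64(-2.7120125905495542), np.float64(-3.588947974135416), np.float64(-3.252297106711793)]
[[273.17470377 222.37590903]
 [253.61674822 222.35475731]]
[[364.04822263 305.25545419]
 [246.70048933 305.12854384]]
```

View pics/c2.png

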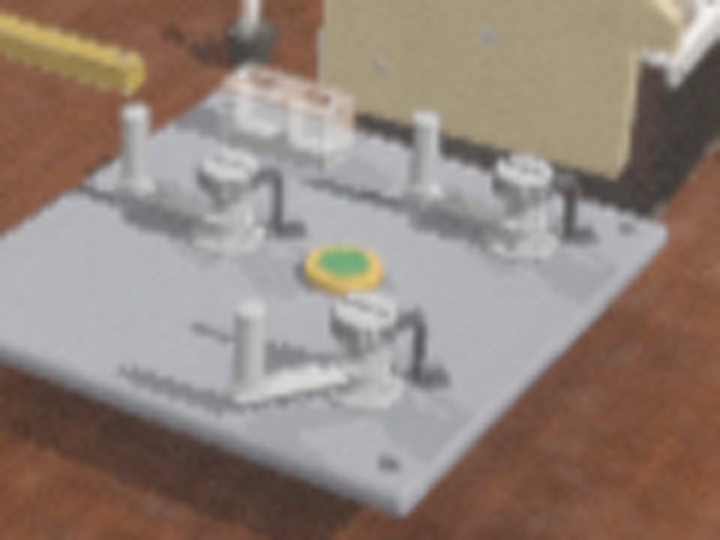

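The side view agrees with this: the pin and head fall within about 1 mm of the projected points. The lever is at 51° and home is at -3°, so it needs about 0.95 rad clockwise. The jaw axis already lies close to the mid-sweep tangent, so the hand need not turn. First I move above the table.

Emit:
drive_tool --pt "280 260 63 0 0 0 50" --pt "280 260 63 0 0 0 50" --pt "280 260 63 0 0 0 50" --pt "280 260 63 0 0 0 50" --pt "280 260 63 0 0 0 50" --pt "280 260 63 0 0 0 50" --pt "280 260 63 0 0 0 50" --pt "290 610 63 0 0 0 50" --pt "290 610 63 0 0 0 50" --pt "290 610 63 0 0 0 50" --pt "290 610 63 0 0 0 50" --pt "290 610 63 0 0 0 50" --pt "290 610 63 0 0 0 50" --pt "287 970 63 0 0 0 50" --pt "287 970 63 0 0 0 50" --pt "287 970 63 0 0 0 50" --pt "287 970 63 0 0 0 50" --pt "287 970 63 0 0 0 50" --pt "287 970 63 0 0 0 50" --pt "287 970 63 0 0 0 50"

```text
clock: 2.6
ee_pos: [0.5046, 0.3627, 0.2982]
orientation: [[-0.004, 0.939, 0.344], [0.003, 0.344, -0.939], [-1.0, -0.002, -0.004]]
wrist_force: [-0.6, -0.8, -0.1]
grip_width: 0.0498
```

Emit:
drive_tool --pt "2 -3 -60 0 0 0 50" --pt "2 -3 -120 0 0 0 50" --pt "2 -3 -150 0 0 0 50" --pt "2 -3 -150 0 0 0 50" --pt "2 -3 -150 0 0 0 50"

```text
clock: 3.22
ee_pos: [0.5081, 0.3591, 0.1497]
orientation: [[-0.001, 0.94, 0.342], [0.004, 0.342, -0.94], [-1.0, 0.0, -0.004]]
wrist_force: [0.4, 0.5, 0.5]
grip_width: 0.05
```

Run:
```python
from h import *
c=cap('wrist','w1');o=readout.get_obs();print(o['ee_pos'],o['joint_pos'],o['wrist_force'])
print(proj(c,[[.507,.3597,.091],[.4754,.3203,.08]]))
```

```text
[0.50817263 0.35961645 0.15024355] [ -30.55990903   38.20430988  -11.09761936   92.21058532    8.59896681
   50.25106585 -114.77040661] [ 0.08811801  1.17763257 -0.47835044]
[[248.15136561 210.68898685]
 [278.74641545 253.89286018]]
```

View pics/w1.png

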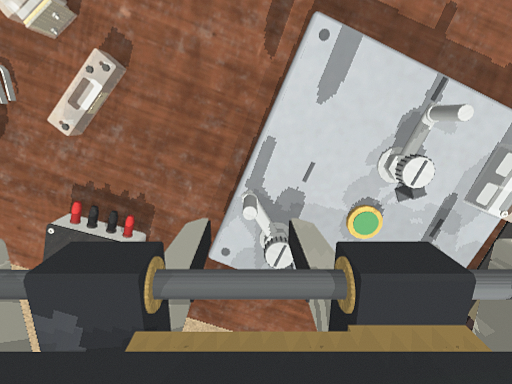

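The wrist view shows the pin top at about (250,211) and the head at (279,253). The predictions were (248,211) and (279,254). The pin is between the fingers, so I go down and pinch.

Emit:
drive_tool --pt "-1 0 -35 0 0 0 50" --pt "-1 0 -67 0 0 0 50" --pt "-1 0 -67 0 0 0 50" --pt "-1 0 -67 0 0 0 8" --pt "-1 0 -67 0 0 0 8" --pt "-1 0 -67 0 0 0 8" --pt "-1 0 -67 0 0 0 8" --pt "-1 0 -67 0 0 0 8" --newtons 12

```text
clock: 4.28
ee_pos: [0.5073, 0.3594, 0.0837]
orientation: [[0.0, 0.939, 0.343], [0.005, 0.343, -0.939], [-1.0, 0.002, -0.004]]
wrist_force: [-0.2, -0.5, 2.7]
grip_width: 0.0122
```

Emit:
drive_tool --pt "1.8 -1.8 0 0 0 0 8" --pt "3.6 -3.6 0 0 0 0 8" --pt "5.4 -5.5 0 0 0 0 8" --pt "7.1 -7.5 0 0 0 0 8" --pt "8.7 -9.6 0 0 0 0 8" --pt "10.2 -11.7 0 0 0 0 8" --pt "11.5 -14 0 0 0 0 8" --pt "12.8 -16.3 0 0 0 0 8" --pt "13.9 -18.7 0 0 0 0 8" --pt "14.9 -21.1 0 0 0 0 8" --pt "14.9 -21.1 0 0 0 0 8"

```text
clock: 5.65
ee_pos: [0.5253, 0.3386, 0.084]
orientation: [[0.006, 0.94, 0.342], [0.007, 0.341, -0.94], [-1.0, 0.008, -0.005]]
wrist_force: [3.3, 4.6, -2.5]
grip_width: 0.0112
```

Run:
```python
from h import *
c=cap('top','top2');o=readout.get_obs();print(o['ee_pos'],o['wrist_force'],o['grip_width'],proj(c,o['ee_pos']))
w=cap('wrist','w2');print(proj(w,[o['ee_pos']]))
b=cap('side','side2')
crop(b,'c3a',225,325,170,250,4);crop(w,'c3b',150,400,130,330,1.6)
x=cv2.imread('pics/c3a.png');y=cv2.imread('pics/c3b.png');cv2.imwrite('pics/c3.png',np.hstack([x,y]))
```

```text
[0.52535128 0.33857265 0.08396708] [ 3.06065362  4.48113158 -3.49789493] 0.01137765387138456 [[186.42752939 228.71937969]]
[[249.0623245  243.17883636]]
```

View pics/c3.png

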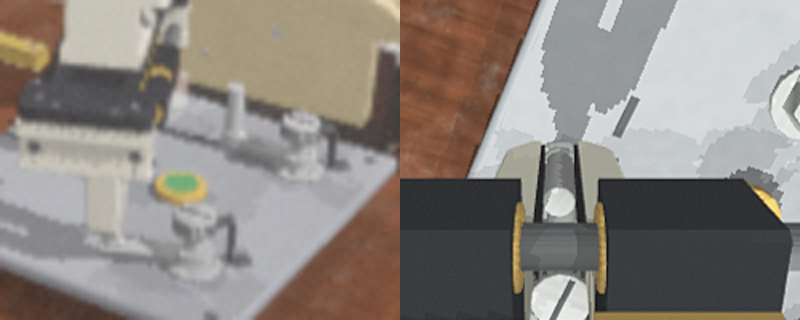

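The pin is still held between the fingers. It sits about 3 mm towards the axis from the pad centre, because the TCP drifted outward. I continue with a small inward correction and stop short of home to check.

Emit:
drive_tool --pt "-2 -2 0 0 0 0 8" --pt "-2 -4 0 0 0 0 8" --pt "-2 -6 0 0 0 0 8" --pt "-1.5 -8 0 0 0 0 8" --pt "-1 -10 0 0 0 0 8" --pt "-1 -12 0 0 0 0 8" --pt "-0.5 -14 0 0 0 0 8" --pt "-0.5 -16 0 0 0 0 8" --pt "0 -18 0 0 0 0 8" --pt "0 -18 0 0 0 0 8"

```text
clock: 7.05
ee_pos: [0.5268, 0.3196, 0.0841]
orientation: [[0.008, 0.94, 0.341], [0.007, 0.341, -0.94], [-1.0, 0.01, -0.003]]
wrist_force: [4.2, 2.5, -2.9]
grip_width: 0.0116
```

Run:
```python
from h import *
o=readout.get_obs();print(o['ee_pos'],o['wrist_force'],o['grip_width'])
w=cap('wrist','w3');print(proj(w,[[.5256,.3175,.091],[.4754,.3203,.08],o['ee_pos']]))
crop(w,'c4',150,400,130,330,2.4)
```

```text
[0.52684081 0.31962933 0.08409619] [ 4.21716287  2.48425563 -2.89530428] 0.011643377102554734
[[251.80950444 251.74579344]
 [220.53379655 309.88353327]
 [249.02526112 243.17082487]]
```

View pics/c4.png

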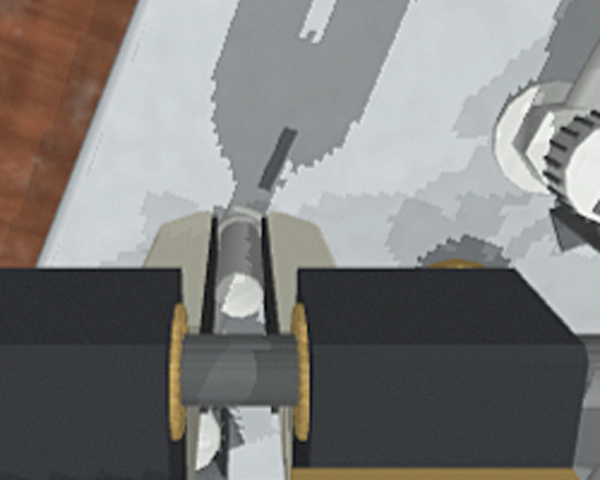

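The pin top is at about (251,253), nearly at the predicted home position (252,252), and there is no jam force yet. I nudge on gently.

Emit:
drive_tool --pt "-1 -1 0 0 0 0 8" --pt "-1 -2 0 0 0 0 8" --pt "-1 -3 0 0 0 0 8" --pt "-1 -3 0 0 0 0 8"

```text
clock: 7.6
ee_pos: [0.5265, 0.317, 0.0841]
orientation: [[0.01, 0.94, 0.341], [0.008, 0.341, -0.94], [-1.0, 0.012, -0.004]]
wrist_force: [4.0, 4.0, -4.2]
grip_width: 0.0115
```

Emit:
drive_tool --pt "-0.5 -1 0 0 0 0 8" --pt "-0.5 -1.5 0 0 0 0 8" --pt "-0.5 -1.5 0 0 0 0 8"

```text
clock: 7.98
ee_pos: [0.5265, 0.3169, 0.0841]
orientation: [[0.011, 0.94, 0.341], [0.01, 0.341, -0.94], [-1.0, 0.014, -0.006]]
wrist_force: [3.8, 4.8, -3.9]
grip_width: 0.0116
```

The TCP has stopped moving while the side force rises, so the nut is at the jam. Now I release and lift.

Emit:
drive_tool --pt "0 0 0 0 0 0 40" --pt "0 0 0 0 0 0 40" --pt "0 0 0 0 0 0 40" --pt "0 0 0 0 0 0 40" --pt "0 0 30 0 0 0 40" --pt "0 0 80 0 0 0 40" --pt "0 0 130 0 0 0 40" --pt "-20 -60 180 0 0 0 40" --pt "-20 -120 200 0 0 0 40" --pt "-20 -180 200 0 0 0 40" --pt "-20 -240 200 0 0 0 40" --pt "-20 -300 200 0 0 0 40" --pt "-20 -360 200 0 0 0 40" --pt "-20 -400 200 0 0 0 40" --pt "-20 -400 200 0 0 0 40" --pt "-20 -400 200 0 0 0 40"

```text
clock: 9.98
ee_pos: [0.5062, -0.0821, 0.2841]
orientation: [[0.011, 0.94, 0.342], [0.011, 0.342, -0.94], [-1.0, 0.014, -0.007]]
wrist_force: [-0.2, 1.2, 0.7]
grip_width: 0.0399
```

Run:
```python
from h import *
o=readout.get_obs();print(o['ee_pos'],o['wrist_force'],o['grip_width'])
a=cap('top','top3'); crop(a,'c5',170,280,170,280,5.4)
```

```text
[ 0.50624646 -0.08205614  0.2841053 ] [-0.16088865  1.17285936  0.68060285] 0.03991066049737059
```

View pics/c5.png

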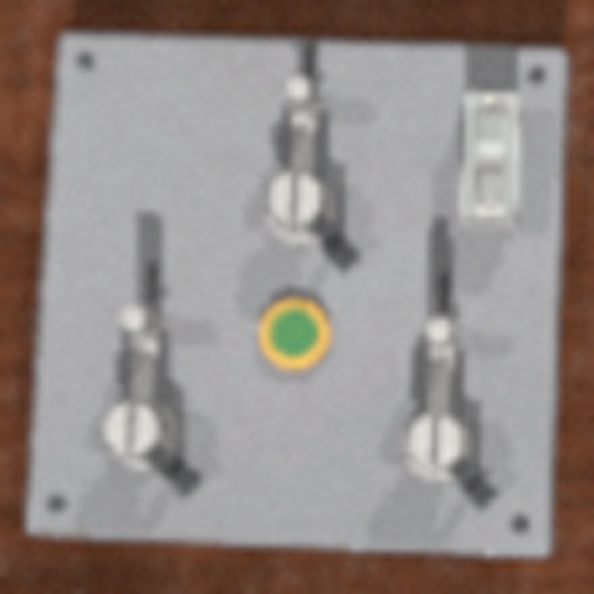

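Run:
```python
from h import *
a=load('top3'); f=lambda u,v,z:onplane(a,(170+u/5.4-.5,170+v/5.4-.5),z)
d=f(133,318,.091)-f(132,428,.08);print(np.degrees(np.arctan2(d[1],d[0])))
```

```text
-2.609129869512551
```

```bash
python3 -c "
from rig import close_job
close_job()"
```

```text
the job is handed in; nothing more can be done
```

The loose jam nut was the near-left one. I swung its lever about 54° clockwise until it jammed, let go, moved the arm clear and handed the job in at about 10 s on the clock.

**Loose nut:** In the last top view the lever points at -2.6°, against about -3° for its home line and the other two levers. That is about 1° off, where 10° is allowed. At the end of the push the tool stopped moving while the side force rose to about 5 N, well under the 12 N that would drag the screw.

**Screw and locked nuts:** The slot on the loose nut's screw looks the same as before. The two locked levers look unmoved. I checked these by eye in the top view, not by a measured angle.

**After release:** The wrist force read about 1 N with the arm in free air.

**One disagreement:** During the swing the tool sat about 3 mm outside the commanded arc, so the pin shifted along the pads. I corrected it, and the nut still reached home.

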